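Prime the drip-line pump

TASK

Prime the green hand pump: with the fingertips, push its black palm plunger down and let it spring all the way back up, again and again, until the red indicator pin stands fully out of its brass collar, the white ring at its foot showing. Stop pumping as soon as the pin is fully out, leave the plunger up, do not touch the pin, and do not grasp, lift or shift the things standing round the pump.

Things in the scene. Friction and masses are not known exactly. Their poses are not given: they have to be found in the camera images.
- pump: green hand priming pump with a dark steel foot plate, bolted to the bench (does not move). Origin: on the bench surface, under the axis of the plunger; z up. The foot plate reaches from x = -138 to +78 mm and y = -55 to +55 mm (8 mm thick), the green housing from x = -108 to +42 mm, y = -33 to +33 mm, 58 mm high; a green barrel of 68 mm diameter round the plunger axis is 101 mm high. The indicator pin's axis stands at x = -80 mm, y = 0. A short brass hose outlet points to +x.
- plunger_top (a point): centre of the top face of the black mushroom-shaped plunger head (90 mm diameter, too wide to pinch, flat over the middle 60 mm; 150 mm above the bench when up, 134 mm when fully down). Moves with the plunger.
- plunger (a joint): how far the plunger is pushed down, m: 0 = up (where its spring returns it), 0.016 = down at its stop. It moves straight down; the spring needs about 5 N to start and 8 N at the stop. A push counts as a stroke when it goes deeper than about 13 mm and the plunger is then let right up.
- pin_lift (a joint): how far the red indicator pin stands out of its collar, m: 0 = sunk, 0.050 = fully out. It starts somewhere from 0 to 0.028. It rises while the plunger springs back up, by a hidden ratchet: each full stroke brings it to the next of the levels 0.010, 0.020, 0.030, 0.040, 0.050 (the first stroke may gain up to 15 mm), so two to five strokes are needed. It stays where it is between strokes, and counts as fully out above 0.046.
- pin: the red indicator pin, 20 mm diameter, upright, with a white ring near its foot that comes wholly into view only when the pin is fully out. Not to be touched. The brass collar it rises from is 66 mm above the bench.
- pin_top (a point): centre of the top of the red pin: 67 mm above the bench when sunk, 117 mm when fully out.
- pots: small stack of nested black plastic pots, 76 mm diameter, 108 mm high, standing loose beside the pump; origin at the centre of its underside. A bystander.
- tape: roll of cream masking tape, 98 mm diameter, 25 mm high, lying flat and loose beside the pump; origin at the centre of its underside. A bystander.
- labels: bundle of red stick labels, 108 x 17 x 10 mm, lying loose in front of the pump; origin at the centre of its underside. A bystander.
There are look-alikes about, which are no part of the job. Of the things that look like the pump, the larger one is meant.

How it is judged (in metres and radians):
On the way, in this order (a step that is already met when the one before it is completed fails the run):
1. the plunger is pushed down a full stroke while the pin is not yet out (value of joint plunger above 0.012 m and value of joint pin_lift below 0.042 m), for 0.02 s.
2. the pin is fully out and the plunger has sprung back up (value of joint pin_lift above 0.046 m and value of joint plunger below 0.003 m), for 0.2 s.
At the end, for the whole second after the job is handed in: the red pin stands more than 46 mm out of its collar, the plunger is up (within 3 mm), and the pots, the tape and the labels are where they were (within 30 mm), the pots upright (all of step 2 and distance of each of pots, tape, labels from where it was at the start of the episode below 0.03 m and angle between pots's own z axis and vertical below 0.15 rad); the robot touches nothing.
It fails at once if the plunger is pumped again (more than 10 mm down) after the pin is fully out (value of joint pin_lift above 0.046 m and value of joint plunger above 0.01 m).
It fails at once if the robot touches the indicator pin (contact force between any of the fingers, the arm and pin above 0.5 N).
It fails at once if a bystander is lifted, shifted by more than 30 mm or tipped (distance of any of pots, tape, labels from where it was at the start of the episode above 0.03 m or angle between pots's own z axis and vertical above 0.4 rad).
It also fails if it takes over 54 s, if anything falls off the work surface, if the arm or the gripper's body presses on something with over 40 N, if the wrist force passes 120 N, or if a joint passes its speed limit or range.

ROBOT

A 7-joint arm with a two-finger parallel gripper is mounted at the origin on the work surface; the furniture and walls round the work are solid. World frame = base frame: x ahead of the robot, y to its left, z up, the work surface at z = 0. Lengths are in mm, angles in rad, forces in N, time in s.
With the tool pointing down it reaches from about 400 to 875 mm from the base axis. Payload 4.4 kg.
Tool frame: the origin (TCP) lies at the centre of the arm's flange, where the gripper is bolted on; the fingertips stand 173 mm ahead of it and the grasp point (between the pads) lies 155 mm ahead of it; z points along the fingers, y is the direction in which the jaws open and shut (so a half turn about z gives the same grasp; the last joint's range is limited). The gripper opens to 85 mm and grips with 20 to 120 N. Pads are 22 mm wide; open, the fingers measure 114 mm over their backs; the gripper's body (76 mm by 85 mm) begins 54 mm behind the grasp point. The pads swing forward as they close: fully open they stand 13 mm farther back than shut.
Start: joints at [-1.263, 0.628, 0.038, 1.517, -0.027, 0.996, -0.02], TCP at [237.334, 605.135, 404.713] pointing down, gripper open.
Joint ranges: [-3.06, 3.06], [-0.37, 2.12], [-1.25, 1.32], [0.18, 2.47], [-1.1, 4.24], [0.23, 1.98], [-2.94, 2.94]. Speed limits (rad/s): [2.57, 2.57, 3.14, 3.14, 3.14, 3.14, 3.14].

INTERFACE

Orientations are given as [roll, pitch, yaw] about the fixed x, y, z axes, in that order (R = Rz(yaw) Ry(pitch) Rx(roll)).
In Python, from cell import * gives the robot as it stands. The module is installed in compiled form; this text tells all that it offers.
- The arm moves only by the shell command python3 -m jog 'ROWS'. ROWS is JSON, one flat list of numbers, 5 for each row, row after row: the shift along the tool's x, y, z in mm, then the turn about the tool's z in degrees, then the finger opening in mm, from 0 to 85.4. A call has 1 to 20 rows; each row is the pose to reach, as a shift and turn from the pose commanded when the call began, along the tool's axes at that moment; what a row does not reach only later rows make up. A row lasts 1/12 s, in which the tool goes at most 41.7 mm and 7.16 degrees, less where a joint would pass 70% of its speed; a pose out of reach is approached as far as the arm can. A call with a gripper value outside its range is refused whole. The fingers move at their own pace and stop on an object; the grip force is fixed at half the most. Time passes only in rows, so rows that repeat a pose let the fingers close. It gives the time, the measured TCP pose, the force and the opening at its end, in the units of the state.
- read_state(): the state, without advancing time (a new reading comes with each control period).
- get_image(name): name is "scene" or "top"; returns (picture, depth): 420x560x3 uint8, blue, green, red; 420x560 float32, mm along the optical axis (not along the pixel's ray), 0 where there is no reading.
- camera_params(name): a dict with "K" (3x3 intrinsics, pixels), "T" (4x4, takes a point from camera to world coordinates). Camera axes: x right, y up, looking along -z (the intrinsics and any distortion apply to the point x, -y, -z); pixel columns grow to the right and rows downward; lengths in mm; the calibration is good to about 2 mm. A picture is of the moment at which its call begins. camera_params takes no time and is no camera call.
- finish_job(): hands the job in, once; it reports no verdict.
The state is a dict: "clock": time; "qpos": joint angles; "qd": joint speeds; "tau": joint torques, N m; "eef_pos": TCP position; "tool_rot": TCP orientation; "force": force on the tool from outside, world axes, zero at the start; "torque": the same for the moment, N m; "width": finger opening in mm.
Only numpy, scipy, OpenCV 4.12 (cv2) and the standard library are available. Lean on these libraries where they do the work, as an engineer would, in place of code of your own. Each camera call takes 0.05 s, during which the arm holds its last target.

## Working session

There is one attempt and no reset: what is moved stays moved. The work goes in short steps, Python scripts to look and compute and a shell command to move; the robot and the scene stay as the last step left them, time stands still between calls to the robot, and variables do not carry over. Pictures are saved under pics/ and viewed, and the job is handed in when it is done.

```bash
mkdir -p pics; cat > h.py <<'E'
from cell import *
import numpy as np, cv2
def snap(n,tag):
    im,d=get_image(n); cv2.imwrite(f'pics/{tag}.png',im); np.savez(f'/tmp/{tag}.npz',im=im,d=d); return im,d
def world(n,u,v,z):
    p=camera_params(n);K=p['K'];T=np.array(p['T'])
    x=(u-K[0][2])/K[0][0]*z; y=(v-K[1][2])/K[1][1]*z
    return T[:3,:3]@np.array([x,-y,-z])+T[:3,3]
E
python3 - <<'E'
from h import *
print(read_state())
for n in('scene','top'):
    snap(n,n+'0'); print(camera_params(n))
E
```

```text
{'clock': 0.0, 'qpos': array([-1.26279757,  0.62935356,  0.0384598 ,  1.51838102, -0.02701169,
        0.99628117, -0.01998774]), 'qd': array([-0.00128662,  0.00069459,  0.00086461, -0.00148593,  0.00158788,
        0.00151951, -0.00041342]), 'tau': array([-6.23463911e-04, -5.63386953e+01,  1.22595448e+00, -1.93440109e+01,
        1.10119113e-02,  1.07644260e-02,  8.17976002e-06]), 'eef_pos': array([237.2175898 , 604.84854944, 403.78011428]), 'tool_rot': array([-3.13968824e+00,  2.64056713e-05,  2.76778509e+00]), 'force': array([-0.5860777 , -0.36253323,  0.5674081 ]), 'torque': array([-0.05523081, -0.02804112, -0.01762506]), 'width': 85.13042563595087}
{'K': array([[484.40978327,   0.        , 279.17192865],
       [  0.        , 484.40978327, 209.55919815],
       [  0.        ,   0.        ,   1.        ]]), 'T': array([[ 6.96650189e-01,  3.92758470e-01, -6.00349313e-01,
        -4.34097642e+01],
       [-7.17367982e-01,  3.72207952e-01, -5.88934987e-01,
        -5.24513385e+02],
       [-7.85441592e-03,  8.40953045e-01,  5.41051091e-01,
         6.41898505e+02],
       [ 0.00000000e+00,  0.00000000e+00,  0.00000000e+00,
         1.00000000e+00]])}
{'K': array([[380.52791173,   0.        , 271.20933368],
       [  0.        , 380.52791173, 213.60947895],
       [  0.        ,   0.        ,   1.        ]]), 'T': array([[ 6.55246536e-02,  9.74365041e-01, -2.15219161e-01,
         3.30002250e+02],
       [-9.97846432e-01,  6.46312258e-02, -1.11938679e-02,
         5.61931293e+01],
       [ 3.00296468e-03,  2.15489146e-01,  9.76501618e-01,
         9.82360463e+02],
       [ 0.00000000e+00,  0.00000000e+00,  0.00000000e+00,
         1.00000000e+00]])}
```

View pics/scene0.png

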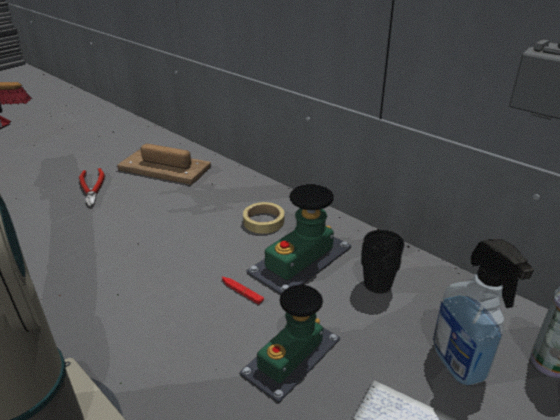

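View pics/top0.png

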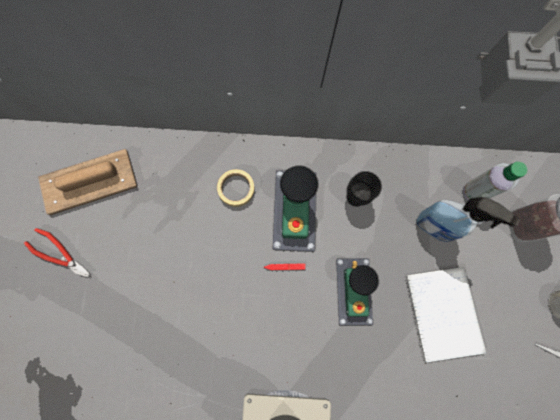

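Two candidates look like the pump: A has its head at top px (299,184) and scene px (312,196), and B at top px (364,280) and scene px (301,299). A looks larger and has the tape, pots and labels round it. I'll check sizes and view a crop.

```bash
python3 - <<'E'
from h import *
z=np.load('/tmp/top0.npz');im,d=z['im'],z['d']
p=camera_params('top');K=p['K'];T=p['T']
v,u=np.mgrid[:420,:560]
P=np.stack([(u-K[0,2])/K[0,0]*d,-(v-K[1,2])/K[1,1]*d,-d],-1)@T[:3,:3].T+T[:3,3]
np.save('/tmp/P.npy',P)
for n,(a,b) in dict(A=(299,184),B=(364,280)).items():
    w=np.zeros(d.shape,bool);w[b-30:b+30,a-30:a+30]=1
    c=P[b-2:b+3,a-2:a+3].reshape(-1,3).mean(0)
    m=w&(abs(P[...,2]-c[2])<7)&(d>0)
    q=P[m];print(n,c.round(1),m.sum(),q.mean(0).round(1),'range',np.ptp(q[:,:2],0).round(), cv2.minEnclosingCircle(q[:,:2].astype(np.float32)))
# foot plate A: height ~8
hsv=cv2.cvtColor(im,cv2.COLOR_BGR2HSV)
w=np.zeros(d.shape,bool);w[165:260,265:325]=1
m=w&(P[...,2]>4)&(P[...,2]<14)&(d>0);print('plate',m.sum(),cv2.minAreaRect(P[m][:,:2].astype(np.float32)))
red=((hsv[...,0]<8)|(hsv[...,0]>172))&(hsv[...,1]>150)&(hsv[...,2]>80)
for n,(y0,y1,x0,x1) in dict(pinA=(212,240,280,312),labels=(255,280,258,312)).items():
    w=np.zeros(d.shape,bool);w[y0:y1,x0:x1]=1;q=P[w&red&(d>0)];print(n,len(q),q.mean(0).round(1),q[:,2].max().round(1))
for n,(y0,y1,x0,x1,zz) in dict(tape=(165,212,212,260,15),pots=(168,212,342,386,60)).items():
    w=np.zeros(d.shape,bool);w[y0:y1,x0:x1]=1;m=w&(P[...,2]>zz)
    q=P[m];print(n,len(q),cv2.minEnclosingCircle(q[:,:2].astype(np.float32)),q[:,2].max())
w=im[150:330,205:405];cv2.imwrite('pics/cropA.png',cv2.resize(w,None,fx=3.3,fy=3.3,interpolation=2))
s=np.load('/tmp/scene0.npz')['im'][170:400,200:420];cv2.imwrite('pics/cropS.png',cv2.resize(s,None,fx=2.6,fy=2.6,interpolation=2))
E
```

```text
A [586.9   7.  149.2] 1109 [588.8   7.1 148.3] range [88. 88.] ((590.296630859375, 6.55363130569458), 44.60257339477539)
B [ 382.4 -152.2  114.6] 719 [ 383.3 -151.7  113.7] range [66. 66.] ((383.6065979003906, -152.31459045410156), 34.14910125732422)
plate 1229 ((565.5256958007812, 6.257781982421875), (146.7188262939453, 228.6917266845703), 88.44331359863281)
pinA 34 [510.5   5.8  70.3] 73.2
labels 214 [409.5  20.9   7.6] 11.6
tape 459 ((491.1614990234375, 120.02565002441406), 173.3404998779297) 982.3604627946337
pots 587 ((486.8001403808594, -57.56780242919922), 193.71929931640625) 982.3604627946337
```

View pics/cropA.png

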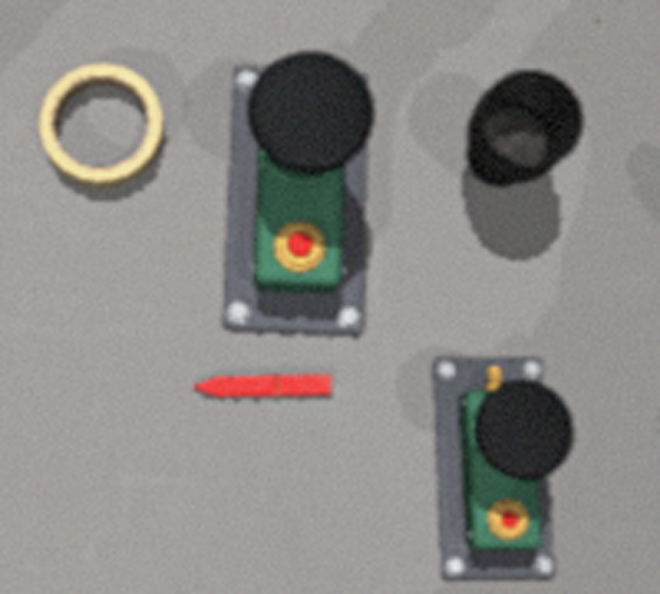

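View pics/cropS.png

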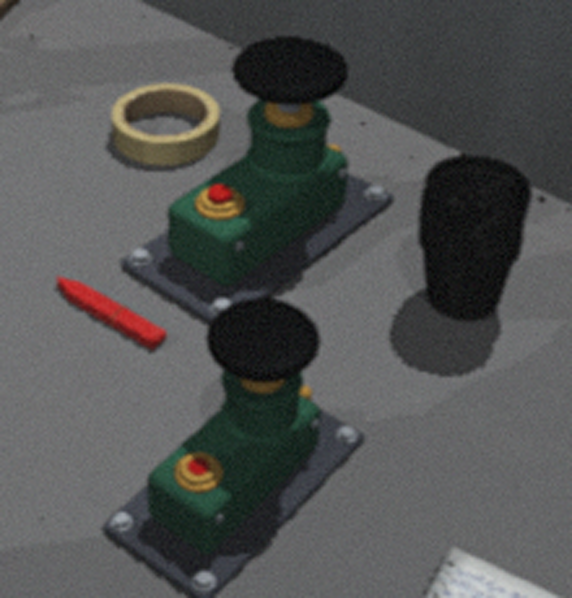

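```bash
python3 - <<'E'
from h import *
z=np.load('/tmp/top0.npz');im,d=z['im'],z['d'];P=np.load('/tmp/P.npy')
for n,(y0,y1,x0,x1,a,b) in dict(tape=(165,212,212,260,15,35),pots=(168,212,342,386,95,120)).items():
    w=np.zeros(d.shape,bool);w[y0:y1,x0:x1]=1;m=w&(P[...,2]>a)&(P[...,2]<b)&(d>0)
    q=P[m];print(n,len(q),cv2.minEnclosingCircle(q[:,:2].astype(np.float32)),np.median(q[:,2]))
R=cv2.Rodrigues
from scipy.spatial.transform import Rotation as Ro
s=read_state();M=Ro.from_euler('xyz',s['tool_rot']).as_matrix();print(M.round(3))
tip=s['eef_pos']+M@[0,0,173];print(tip)
E
```

```text
tape 444 ((607.297119140625, 165.1444549560547), 48.95028305053711) 23.466158421887485
pots 166 ((608.4727783203125, -155.7143096923828), 38.43948745727539) 102.448781205621
[[-0.931  0.365 -0.001]
 [ 0.365  0.931 -0.002]
 [-0.    -0.002 -1.   ]]
[237.13498705 604.61089911 230.88159143]
```

The crops confirm pump A (scene head px 312,196; top px 299,184). Its head measures 89 mm across at z≈149, against 68 mm across at z≈115 for B. Its pin is at (510,6), 79 mm from the axis (590,7), as specified. I'll go over A's plunger at the current height, closing the fingers on the way.

```bash
python3 -m jog '[-8,-6,0,0,0, -24,-19,0,0,0, -46,-36,0,0,0, -76,-60,0,0,0, -107,-84,0,0,0, -138,-108,0,0,0, -169,-132,0,0,0, -200,-157,0,0,0, -231,-181,0,0,0, -262,-205,0,0,0, -293,-230,0,0,0, -324,-254,0,0,0, -355,-278,0,0,0, -386,-303,0,0,0, -417,-327,0,0,0, -448,-351,0,0,0, -479,-375,0,0,0, -505,-396,0,0,0, -525,-411,0,0,0, -540,-423,0,0,0]'
python3 - <<'E'
from h import *
from scipy.spatial.transform import Rotation as Ro
s=read_state();M=Ro.from_euler('xyz',s['tool_rot']).as_matrix()
tip=s['eef_pos']+M@[0,0,173];print(tip,s['force'],s['width'],M.T@(np.array([590,6.8,150])-tip))
snap('scene','scene1');snap('top','top1')
E
```

```text
clock: 1.77
eef_pos: [586.1, 10.1, 404.6]
tool_rot: [-3.14, 0.001, 2.764]
force: [0.6, 0.9, 0.4]
width: -0.5
[586.10671749   9.86215601 231.55511965] [0.63580028 0.86016447 0.37963638] -0.5095430650508923 [-4.69275894 -1.2908456  81.56030726]
```

View pics/scene1.png

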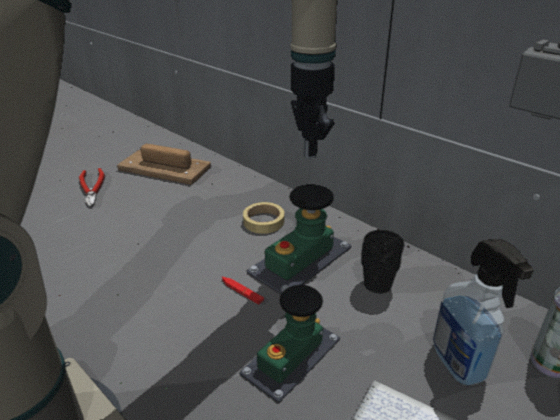

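View pics/top1.png

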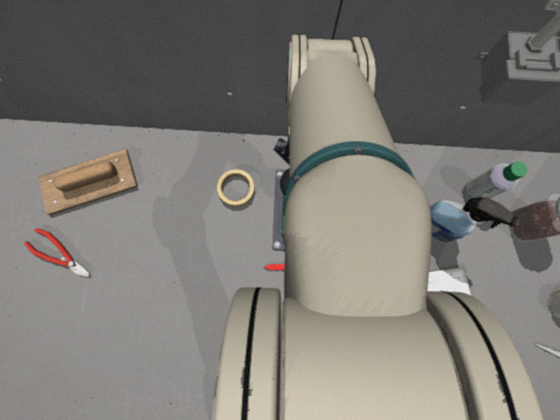

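The scene view shows the closed fingers above the plunger head (tips px 312,155, head px 312,196), with the pin visible at (286,246). The top view is hidden by the arm. I'll go down to just above the head.

```bash
python3 -m jog '[-2,0,8,0,0, -4,-1,24,0,0, -5,-1,44,0,0, -5,-1,60,0,0, -5,-1,70,0,0, -5,-1,75,0,0, -5,-1,77,0,0, -5,-1,77,0,0, -5,-1,77,0,0]'
python3 - <<'E'
from h import *
from scipy.spatial.transform import Rotation as Ro
s=read_state();M=Ro.from_euler('xyz',s['tool_rot']).as_matrix()
tip=s['eef_pos']+M@[0,0,173];print(tip,s['force'],s['width'])
im,d=snap('scene','scene2')
cv2.imwrite('pics/crop2.png',cv2.resize(im[140:300,220:400],None,fx=3.5,fy=3.5,interpolation=2))
E
```

```text
clock: 2.62
eef_pos: [590.1, 11.7, 328.4]
tool_rot: [3.141, 0.001, 2.768]
force: [-0.1, -0.0, -0.2]
width: -0.2
[590.33459646  11.70583824 155.38197251] [-0.06023737 -0.04095272 -0.20692167] -0.23021670313530213
```

View pics/crop2.png

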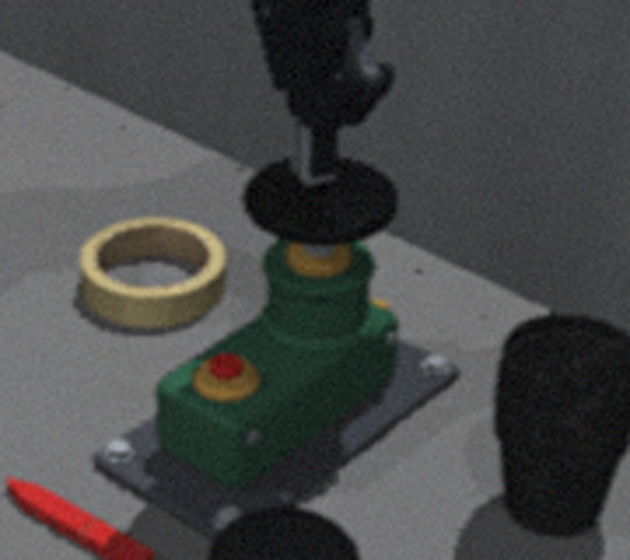

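Tips are at z≈155, on the middle of the head (crop px 318,180), and the pin is low. First press: 20 mm down, with a hold to read the force.

```bash
python3 -m jog '[-1,-3,3,0,0, -1,-3,6,0,0, -1,-3,10,0,0, -1,-3,14,0,0, -1,-3,18,0,0, -1,-3,20,0,0, -1,-3,20,0,0, -1,-3,20,0,0]'
python3 - <<'E'
from h import *
from scipy.spatial.transform import Rotation as Ro
s=read_state();M=Ro.from_euler('xyz',s['tool_rot']).as_matrix()
tip=s['eef_pos']+M@[0,0,173];print(tip,s['force'],s['width'])
im,d=snap('scene','scene3')
cv2.imwrite('pics/crop3.png',cv2.resize(im[140:300,220:400],None,fx=3.5,fy=3.5,interpolation=2))
E
```

```text
clock: 3.33
eef_pos: [590.1, 7.6, 308.7]
tool_rot: [3.141, 0.002, 2.767]
force: [-1.4, -1.7, 7.6]
width: 0.5
[590.416741     7.5320038  135.71820117] [-1.44998453 -1.65033477  7.57034897] 0.45519102841399034
```

View pics/crop3.png

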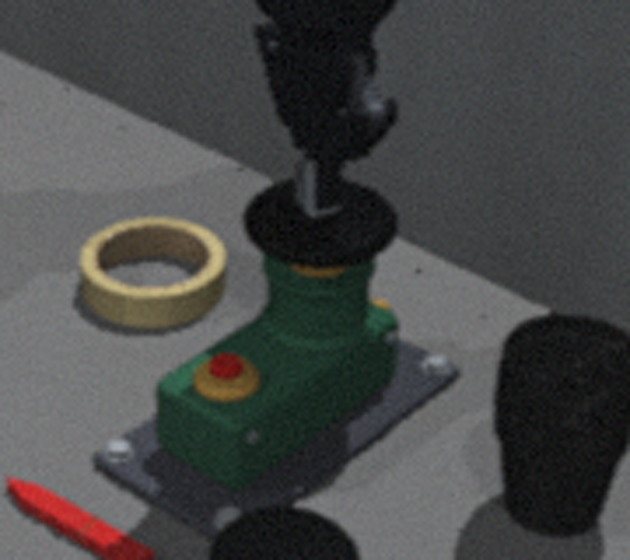

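The plunger is down about 14 mm at 7.6 N, and the pin hasn't changed, as expected. I'll press 2 mm more to be sure of the stop, then let it right up.

```bash
python3 -m jog '[0,0,1,0,0, 0,0,2,0,0, 0,0,2,0,0]'; python3 -m jog '[0,0,-3,0,0, 0,0,-8,0,0, 0,0,-14,0,0, 0,0,-20,0,0, 0,0,-24,0,0, 0,0,-24,0,0, 0,0,-24,0,0, 0,0,-24,0,0]'
cat > look.py <<'E'
import sys
from h import *
from scipy.spatial.transform import Rotation as Ro
s=read_state();M=Ro.from_euler('xyz',s['tool_rot']).as_matrix()
tip=s['eef_pos']+M@[0,0,173];print(tip,s['force'],s['width'])
t=sys.argv[1]
im,d=snap('scene','scene'+t)
cv2.imwrite(f'pics/crop{t}.png',cv2.resize(im[140:300,220:400],None,fx=3.5,fy=3.5,interpolation=2))
hsv=cv2.cvtColor(im,cv2.COLOR_BGR2HSV)
red=((hsv[...,0]<8)|(hsv[...,0]>172))&(hsv[...,1]>150)&(hsv[...,2]>80)
w=np.zeros(d.shape,bool);w[190:262,265:310]=1
v,u=np.nonzero(red&w)
# project pin axis: find lift whose top centre row matches topmost red; report point heights
q=np.array([world('scene',a,b,d[b,a]) for a,b in zip(u,v) if d[b,a]>0])
print('red n',len(v),'rows',v.min(),v.max(),'z pct',np.percentile(q[:,2],[5,50,90,97]).round(1),q.mean(0).round(1))
p=camera_params('scene');T=np.array(p['T']);K=p['K']
for L in (0,10,20,30,40,50):
    c=T[:3,:3].T@(np.array([510,6.3,67+L])-T[:3,3]);print(L,(K[0,2]+K[0,0]*c[0]/-c[2]).round(1),(K[1,2]+K[1,1]*-c[1]/-c[2]).round(1),end=' | ')
E
python3 look.py 4
```

```text
clock: 3.63
eef_pos: [590.1, 7.6, 307.5]
tool_rot: [3.141, 0.002, 2.767]
force: [-2.1, -1.6, 12.4]
width: 0.1
clock: 4.3
eef_pos: [589.4, 8.3, 329.2]
tool_rot: [-3.141, -0.001, 2.768]
force: [-0.4, -0.1, 0.0]
width: 0.1
[589.25035883   8.35989318 156.18077845] [-0.42573298 -0.14360307  0.0283689 ] 0.14182126658744276
red n 66 rows 239 247 z pct [67.1 74.7 76.5 77.3] [506.4   2.6  73.5]
0 283.9 244.3 | 10 283.9 240.2 | 20 283.8 236.1 | 30 283.8 231.9 | 40 283.8 227.7 | 50 283.8 223.4 |
```

View pics/crop4.png

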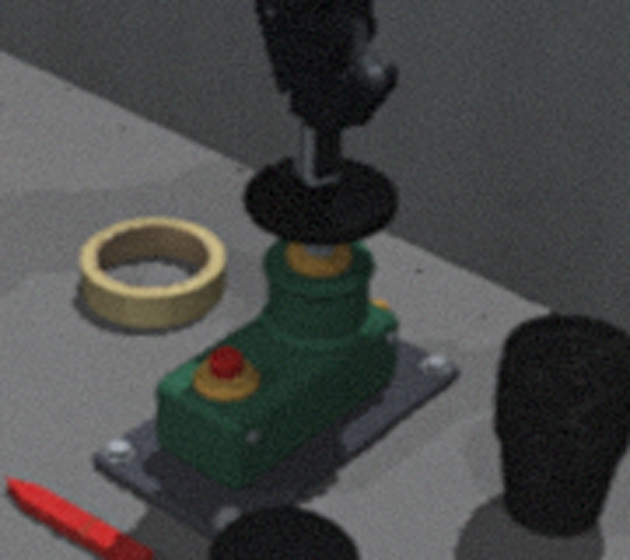

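The pin rose to z≈77, so the lift is about 10 mm (crop px 226,360), and the plunger is up. Second stroke.

```bash
python3 -m jog '[0,0,5,0,0, 0,0,11,0,0, 0,0,17,0,0, 0,0,22,0,0, 0,0,24,0,0, 0,0,24,0,0, 0,0,24,0,0, 0,0,19,0,0, 0,0,13,0,0, 0,0,7,0,0, 0,0,2,0,0, 0,0,0,0,0, 0,0,0,0,0, 0,0,0,0,0]'
python3 look.py 5
```

```text
clock: 5.52
eef_pos: [589.4, 8.2, 329.2]
tool_rot: [-3.141, -0.001, 2.768]
force: [-0.2, 0.5, 0.1]
width: 0.0
[589.24572493   8.22423594 156.17761948] [-0.17676124  0.46967595  0.08648231] 0.013549159515086034
red n 88 rows 236 247 z pct [68.5 81.9 86.2 86.6] [504.5   1.8  79.7]
0 283.9 244.3 | 10 283.9 240.2 | 20 283.8 236.1 | 30 283.8 231.9 | 40 283.8 227.7 | 50 283.8 223.4 |
```

View pics/crop5.png

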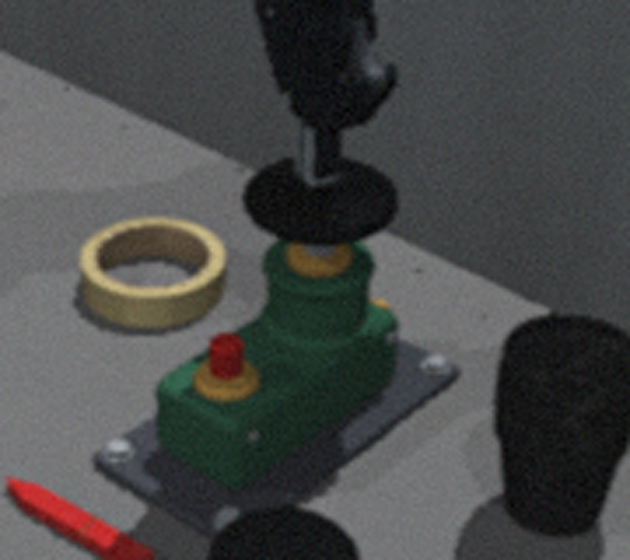

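The pin top is at z≈87, a lift of 20 mm, with no white ring showing. Third stroke.

```bash
python3 -m jog '[0,0,5,0,0, 0,0,11,0,0, 0,0,17,0,0, 0,0,22,0,0, 0,0,24,0,0, 0,0,24,0,0, 0,0,24,0,0, 0,0,19,0,0, 0,0,13,0,0, 0,0,7,0,0, 0,0,2,0,0, 0,0,0,0,0, 0,0,0,0,0, 0,0,0,0,0]'
python3 look.py 6
```

```text
clock: 6.73
eef_pos: [589.4, 8.3, 329.2]
tool_rot: [-3.141, -0.001, 2.768]
force: [-0.2, -0.3, 0.4]
width: 0.2
[589.25289443   8.25302249 156.15967747] [-0.2175344  -0.29052884  0.44283971] 0.15429109611265504
red n 116 rows 231 247 z pct [68.4 87.1 96.1 96.8] [504.    1.4  85. ]
0 283.9 244.3 | 10 283.9 240.2 | 20 283.8 236.1 | 30 283.8 231.9 | 40 283.8 227.7 | 50 283.8 223.4 |
```

View pics/crop6.png

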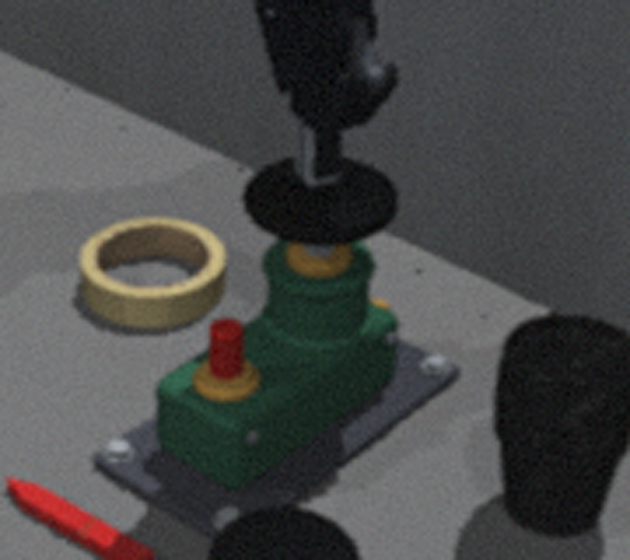

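The lift is about 30 mm (z≈97), with no ring yet. Fourth stroke.

```bash
python3 -m jog '[0,0,5,0,0, 0,0,11,0,0, 0,0,17,0,0, 0,0,22,0,0, 0,0,24,0,0, 0,0,24,0,0, 0,0,24,0,0, 0,0,19,0,0, 0,0,13,0,0, 0,0,7,0,0, 0,0,2,0,0, 0,0,0,0,0, 0,0,0,0,0, 0,0,0,0,0]'
python3 look.py 7
```

```text
clock: 7.95
eef_pos: [589.4, 8.3, 329.2]
tool_rot: [-3.141, -0.001, 2.768]
force: [-0.5, 0.5, 0.4]
width: 0.0
[589.26648551   8.2629041  156.16638686] [-0.4602428   0.50826481  0.38012248] 0.04075108302100339
red n 146 rows 227 247 z pct [ 68.3  92.  105.9 106.7] [504.6   2.1  90.1]
0 283.9 244.3 | 10 283.9 240.2 | 20 283.8 236.1 | 30 283.8 231.9 | 40 283.8 227.7 | 50 283.8 223.4 |
```

View pics/crop7.png

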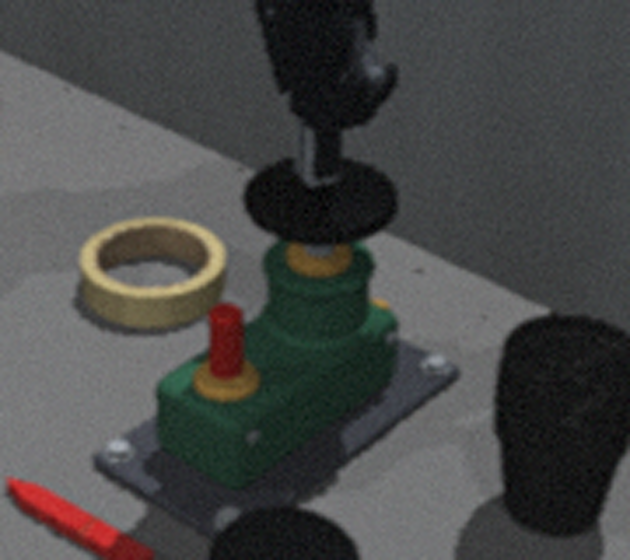

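The lift is about 40 mm (z≈107), and still no ring. One more stroke, the fifth and last, then look.

```bash
python3 -m jog '[0,0,5,0,0, 0,0,11,0,0, 0,0,17,0,0, 0,0,22,0,0, 0,0,24,0,0, 0,0,24,0,0, 0,0,24,0,0, 0,0,19,0,0, 0,0,13,0,0, 0,0,7,0,0, 0,0,2,0,0, 0,0,0,0,0, 0,0,0,0,0, 0,0,0,0,0]'
python3 look.py 8
```

```text
clock: 9.17
eef_pos: [589.4, 8.2, 329.2]
tool_rot: [-3.141, -0.001, 2.768]
force: [-0.2, 0.1, -0.1]
width: 0.4
[589.2650952    8.23222729 156.18147625] [-0.23956538  0.09405022 -0.08336582] 0.398134202061057
red n 157 rows 223 244 z pct [ 76.4 101.9 115.8 116.7] [503.8   1.5  99.5]
0 283.9 244.3 | 10 283.9 240.2 | 20 283.8 236.1 | 30 283.8 231.9 | 40 283.8 227.7 | 50 283.8 223.4 |
```

View pics/crop8.png

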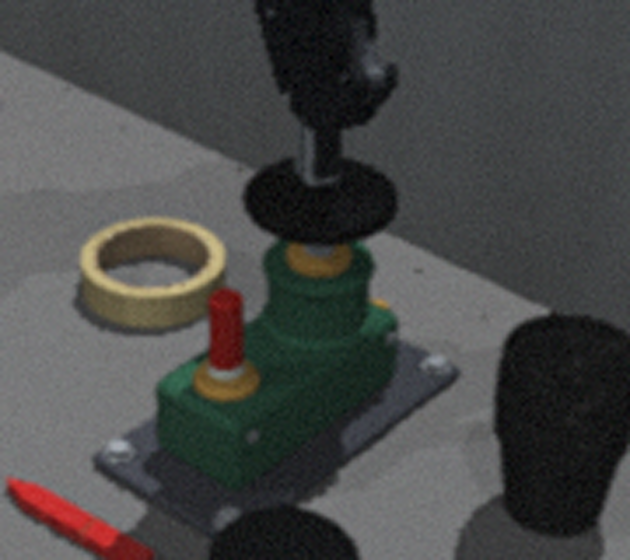

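The pin is fully out: top at z≈117, with the white ring visible at crop px (226,372). I'll rise straight up to get well clear, then check once more.

```bash
python3 -m jog '[0,0,-5,0,0, 0,0,-15,0,0, 0,0,-28,0,0, 0,0,-42,0,0, 0,0,-54,0,0, 0,0,-60,0,0, 0,0,-60,0,0, 0,0,-60,0,0, 0,0,-60,0,0]'
python3 look.py 9
```

```text
clock: 9.97
eef_pos: [589.4, 8.2, 389.2]
tool_rot: [-3.141, -0.001, 2.768]
force: [-0.3, 0.3, -0.2]
width: 0.4
[589.17219174   8.2362903  216.1537962 ] [-0.28180732  0.33109247 -0.24519445] 0.3742132693448631
red n 155 rows 223 244 z pct [ 76.2 100.6 115.8 116.6] [504.5   2.3  98.9]
0 283.9 244.3 | 10 283.9 240.2 | 20 283.8 236.1 | 30 283.8 231.9 | 40 283.8 227.7 | 50 283.8 223.4 |
```

View pics/scene9.png

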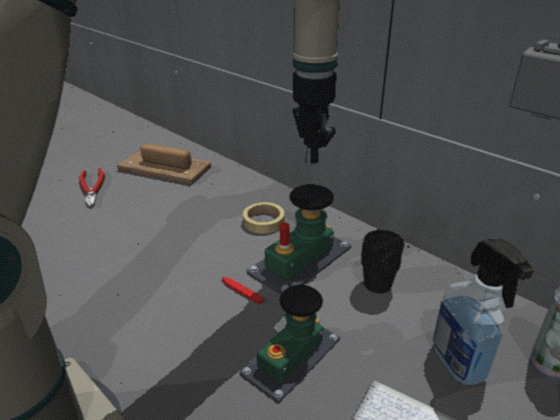

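```bash
python3 - <<'E'
import numpy as np,cv2
a=np.load('/tmp/scene0.npz');b=np.load('/tmp/scene9.npz')
def mean_shift(y0,y1,x0,x1):
    A=cv2.cvtColor(a['im'][y0:y1,x0:x1],6).astype(np.float32);B=cv2.cvtColor(b['im'][y0:y1,x0:x1],6).astype(np.float32)
    return np.round(cv2.phaseCorrelate(A,B),2).tolist() if 0 else cv2.phaseCorrelate(A,B)
for n,w in dict(tape=(195,240,238,290),pots=(225,298,355,410),labels=(272,308,215,270),head=(182,212,288,336)).items(): print(n,mean_shift(*w))
E
```

```text
tape ((0.006171693538870926, 0.44172565835126676), 0.9598165916317284)
pots ((-0.04660294931646902, 0.4672482192976801), 0.9889384426540798)
labels ((-0.1874321082450976, 0.33445451832965745), 0.5528582121487017)
head ((-0.2104706267416674, -0.010368464545450706), 1.0395598916543856)
```

The picture shows the pin out with its ring at (285,246) and the head up at (312,196). The bystanders have shifted by less than 0.5 px, and the gripper is clear. Handing in.

```bash
python3 -c "
from cell import *
print(finish_job())"
```

```text
the job is handed in; nothing more can be done
None
```

I primed the larger green pump with five full strokes of the closed fingertips. The pin rose from nearly sunk to about 10, 20, 30, 40 and then 50 mm, and I stopped there. I then raised the gripper straight up and handed the job in at about 10 s; it gave no verdict.

Last checks:
- **Pin:** its top measured 117 mm above the bench, and the white ring was in view.
- **Plunger:** its head was back where it started, to within 0.2 px in the image.
- **Bystanders:** the tape, pots and labels had moved by less than 0.5 px. The labels match was weaker than the others, but they look unmoved in the picture.
- **Contact:** the fingertips were about 65 mm above the plunger head with no force on the wrist. The largest force I read was about 12 N, at the bottom of the first stroke. I did not read the force at the bottom of the later strokes.

No check failed.

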